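# Strip the control-unit test stack and pack the kit

## Task

The bench test is finished: take the test stack down from the top, one piece at a time, and lay each piece, right side up and without dropping it, fully home in its own cut-out in the foam-lined case - first the wireless interface, then the breakout adapter, then the control unit. Last, lift the bare nest plate straight up off the fixture's two dowels, keeping it level so that it does not bind, and lay it in its long cut-out. Each piece fits its own cut-out and may lie either way round in it; leave the packed pieces lying still.

Things in the scene. Friction and masses are not known exactly. Their poses are not given: they have to be found in the camera images.
- interface_center (a point): Wireless interface: small black box with grey-black bumper corners and a grey panel on top, 60 (x) x 40 (y) x 28 mm high, about 0.12 kg. Loose, topmost piece of the stack, lying flat on the breakout adapter. Origin: its centre, half-way up; z up.
- breakout_center (a point): Breakout adapter: dark grey block with three brass test jacks at each end of its top, 92 (x) x 50 (y) x 26 mm high, about 0.14 kg. Loose, second from the top, lying flat on the control unit. Origin: its centre, half-way up; z up.
- control_unit_center (a point): Control unit: light grey cast housing, black connector header (last 16 mm, 50 wide, 24 high) at its +x end; in all 124 (x) x 60 (y) x 32 mm high, about 0.28 kg. Loose, third from the top; lies flat on the nest plate between its two end stops, 3 mm to spare at each end. Origin: its centre, half-way up; z up.
- nest_plate_center (a point): Nest plate: aluminium, 190 (x) x 56 (y) x 20 mm thick, about 0.48 kg. Loose, bottom of the stack, on the fixture's two dowels, which fill two 11 mm holes 82 mm either side of its centre along x. Two stop bars 6 mm high cross its top 65 to 71 mm either side of the centre; its middle is flat: grasp it there, across y. Origin: centre of the plate, half its thickness up; z up.
- fixture_seat (a point): Test fixture, fixed: dark base 220 x 120 x 12 mm with a grey-blue riser bar 190 (x) x 40 (y) mm, top 52 mm above the bench, and two 10 mm dowels 82 mm either side of centre along x, 25.5 mm tall above the riser (5.5 above the seated plate). The riser is narrower than the plate, so fingers find room beside and below the plate. Origin: centre of the riser's top, where the plate sits; x along it.
- pocket_interface (a point): Cut-out for the wireless interface, the shortest: 74 (x) x 54 (y) mm, 8 mm deep. The four cut-outs lie side by side, in any order, 112 mm apart in y, in a fixed black case 248 x 474 mm, dark foam with light grey recesses, foam top and rim 46 mm above the bench; its lid lies open flat beyond it, lower than the rim. Origin: centre of the cut-out's floor; x along its length, z up.
- pocket_breakout (a point): Cut-out for the breakout adapter: 106 (x) x 64 (y) mm, 8 mm deep, same case. A finger channel 48 mm wide (in x) and 12 mm deeper than the cut-out floors crosses the middle of all four cut-outs; each piece rests over it on a support narrower than itself, so fingers at its middle have room to 12 mm below its underside. Origin: centre of the cut-out's floor; x along its length, z up.
- pocket_control_unit (a point): Cut-out for the control unit: 138 (x) x 74 (y) mm, 8 mm deep, same case and finger channel. Origin: centre of the cut-out's floor; x along its length, y across, z up.
- pocket_nest_plate (a point): Cut-out for the nest plate, the longest: 204 (x) x 70 (y) mm, 8 mm deep, same case and finger channel. Origin: centre of the cut-out's floor; x along its length, y across, z up.

How it is judged:
On the way, in this order (a step that is already met when the one before it is completed fails the run):
1. the wireless interface lies home in its cut-out (horizontal distance between interface_center and pocket_interface below 0.012 m and z of interface_center in the frame of pocket_interface between 0.01 and 0.018 m and angle between interface_center's own z axis and vertical below 0.1 rad), for 0.2 s.
2. the breakout adapter lies home in its cut-out (horizontal distance between breakout_center and pocket_breakout below 0.012 m and z of breakout_center in the frame of pocket_breakout between 0.009 and 0.017 m and angle between breakout_center's own z axis and vertical below 0.1 rad), for 0.2 s.
3. the control unit lies home in its cut-out (horizontal distance between control_unit_center and pocket_control_unit below 0.012 m and z of control_unit_center in the frame of pocket_control_unit between 0.012 and 0.02 m and angle between control_unit_center's own z axis and vertical below 0.1 rad), for 0.2 s.
4. the nest plate is lifted straight up, level, clear of the dowels (z of nest_plate_center in the frame of fixture_seat above 0.036 m and horizontal distance between nest_plate_center and fixture_seat below 0.03 m and angle between nest_plate_center's own z axis and vertical below 0.1 rad).
At the end, for the whole second after the job is handed in: All four pieces lie in their own cut-outs: each centre within 12 mm of the cut-out's centre horizontally, resting on the cut-out's floor (height within 4 mm), right side up and level within 0.10 rad, at rest and released (all of step 1 and all of step 2 and all of step 3 and linear speed of each of interface, breakout, control_unit, nest_plate below 0.02 m/s and angular speed of each of interface, breakout, control_unit, nest_plate below 0.2 rad/s and horizontal distance between nest_plate_center and pocket_nest_plate below 0.012 m and z of nest_plate_center in the frame of pocket_nest_plate between 0.006 and 0.014 m and angle between nest_plate_center's own z axis and vertical below 0.1 rad); the robot touches nothing.
It fails at once if the nest plate is tipped more than 0.25 rad (angle between nest_plate_center's own z axis and vertical above 0.25 rad).
It fails at once if the wireless interface is dropped (it falls from more than about 30 mm) (linear speed of interface above 0.75 m/s and contact force between interface and the fingers below 0.05 N).
It fails at once if the breakout adapter is dropped (it falls from more than about 30 mm) (linear speed of breakout above 0.75 m/s and contact force between breakout and the fingers below 0.05 N).
It fails at once if the control unit is dropped (it falls from more than about 30 mm) (linear speed of control_unit above 0.75 m/s and contact force between control_unit and the fingers below 0.05 N).
It fails at once if the nest plate is dropped (it falls from more than about 30 mm) (linear speed of nest_plate above 0.75 m/s and contact force between nest_plate and the fingers below 0.05 N).
It also fails if it takes over 144 s, if anything falls off the work surface, if the arm or the gripper's body presses on something with over 40 N, if the wrist force passes 120 N, or if a joint passes its speed limit or range.

## Robot

A 7-joint arm with a two-finger parallel gripper is mounted at the origin on the work surface. World frame = base frame: x ahead of the robot, y to its left, z up, the work surface at z = 0. Lengths are in m, angles in rad, forces in N, time in s.
With the tool pointing down it reaches from about 0.425 to 0.875 m from the base axis. Payload 4.7 kg.
Tool frame: the origin (TCP) lies between the finger pads; the fingertips stand 8 mm ahead of it and the grasp point (between the pads) lies 11 mm behind it; z points along the fingers, y is the direction in which the jaws open and shut (so a half turn about z gives the same grasp; the last joint's range is limited). The gripper opens to 87 mm and grips with 3 to 60 N. Pads are 19 mm wide; open, the fingers measure 117 mm over their backs; the gripper's body (75 mm by 190 mm) begins 51 mm behind the grasp point.
Start: joints at [1.207, 0.321, -0.07, 1.45, 0.023, 1.371, -0.057], TCP at [0.24, -0.604, 0.231] pointing down, gripper open.
Joint ranges: [-2.86, 2.86], [-0.3, 2.09], [-1.38, 1.24], [0.06, 2.45], [-1.56, 4.7], [0.09, 2.05], [-2.69, 2.69]. Speed limits (rad/s): [2.57, 2.57, 3.14, 3.14, 3.14, 3.14, 3.14].

## Interface

Orientations are given as a rotation vector (axis times angle).
In Python, from bench import ctrl, optics, ticket gives the robot as it stands.
- The arm moves only by the tool play_rows, never from a script. Its argument "motion" is a list of rows, each a list of 5 numbers: the closure, from 0 (fully open) to 1 (shut), then the shift along the tool's x, y, z in cm, then the turn about the tool's z in rad. In form: [[jaw, tx, ty, tz, spin], ...]. A call has 1 to 20 rows; each row shifts and turns the commanded pose from where the row before left it, along the tool's axes as they then stand; what a row does not reach is not made up. A row lasts 1/8 s, in which the tool goes at most 62.5 mm and 10.7 degrees, less where a joint would pass 70% of its speed; a pose out of reach is approached as far as the arm can. A call is refused whole if a number of a shift passes 6.25 or a number of a turn 0.188, either way. A call with a gripper value outside its range is refused whole. The fingers move at their own pace and stop on an object; "force" is the grip in N (left out, the last holds). Time passes only in rows, so rows that do not move let the fingers close. It gives the time, the measured TCP pose, the force and the opening at its end, in the units of the state.
- ctrl.get_state(): the state, without advancing time (a new reading comes with each control period).
- optics.get_image(name): name is "scene" or "top" or "wrist"; returns the picture (420x560x3 uint8, red, green, blue); there is no depth.
- optics.calibration(name): a dict with "K" (3x3 intrinsics, pixels), "pose" (4x4, takes a point from camera to world coordinates); the wrist camera has in their place "hand_eye" (4x4, takes a point from camera to tool coordinates, whose origin is the TCP and whose axes are the flange's). Camera axes: x right, y down, z forward; pixel columns grow to the right and rows downward; lengths in m; the calibration is good to about 2 mm. A picture is of the moment at which its call begins: read the wrist's pose just before it. calibration takes no time and is no camera call.
- ticket.close_job(): hands the job in, once; it reports no verdict.
The state is a dict: "time": time; "joint_positions": joint angles; "qd": joint speeds; "joint_torque": joint torques, N m; "position": TCP position; "tool_rot": TCP orientation; "ft_force": force on the tool from outside, world axes, zero at the start; "torque": the same for the moment, N m; "grip_width": opening from 0.0 (shut) to 1.0 (fully open).
Only numpy, scipy, OpenCV 4.12 (cv2) and the standard library are available. Lean on these libraries where they do the work, as an engineer would, in place of code of your own. Each camera call takes 0.05 s, during which the arm holds its last target.

## Working session

There is one attempt and no reset: what is moved stays moved. The work goes in short steps, Python scripts to look and compute and a tool call to move; the robot and the scene stay as the last step left them, time stands still between calls to the robot, and variables do not carry over. Pictures are saved under pics/ and viewed, and the job is handed in when it is done.

Besides the shell and the picture viewer there is one more tool, called after ">>>" in YAML: its name, and indented under it one key for each argument. play_rows: Moves the arm, as the interface text tells. Its arguments: {"type":"object","properties":{"motion":{"type":"array"},"force":{"type":"number"}},"required":["motion"]}

```bash
mkdir -p pics; ls; python3 - <<'E'
from bench import ctrl, optics, ticket
import cv2, numpy as np
np.set_printoptions(precision=4,suppress=True)
print(ctrl.get_state())
for n in ["scene","top","wrist"]:
    im=optics.get_image(n); cv2.imwrite(f"pics/{n}0.png",im[:,:,::-1])
    print(n,optics.calibration(n))
E
```

```text
pics
{'time': 0.0, 'joint_positions': array([ 1.2071,  0.3218, -0.07  ,  1.4517,  0.0226,  1.3708, -0.0569]), 'qd': array([ 0.    ,  0.0009, -0.0004,  0.0006,  0.0017, -0.0006, -0.0009]), 'joint_torque': array([ -0.0006, -49.1283,  -0.4042, -31.2523,  -0.0637,   0.0437,
         0.0002]), 'position': array([ 0.2395, -0.6037,  0.2294]), 'tool_rot': array([-3.0839, -0.5895,  0.0007]), 'ft_force': array([-0.4013,  0.2152,  0.9904]), 'torque': array([ 0.0056, -0.0138,  0.0053]), 'grip_width': 1.0036883454774463}
scene {'K': array([[471.2451,   0.    , 275.2888],
       [  0.    , 471.2451, 212.2528],
       [  0.    ,   0.    ,   1.    ]]), 'pose': array([[ 0.5323,  0.5196, -0.6683,  1.3156],
       [ 0.8464, -0.3105,  0.4328, -0.5099],
       [ 0.0173, -0.796 , -0.605 ,  0.8678],
       [ 0.    ,  0.    ,  0.    ,  1.    ]])}
top {'K': array([[422.9154,   0.    , 279.5755],
       [  0.    , 422.9154, 206.2377],
       [  0.    ,   0.    ,   1.    ]]), 'pose': array([[-0.0136, -0.9936,  0.1126,  0.4086],
       [-0.9998,  0.0118, -0.0169,  0.011 ],
       [ 0.0155, -0.1128, -0.9935,  1.2008],
       [ 0.    ,  0.    ,  0.    ,  1.    ]])}
wrist {'K': array([[347.9886,   0.    , 281.8587],
       [  0.    , 347.9886, 205.5926],
       [  0.    ,   0.    ,   1.    ]]), 'hand_eye': array([[-0.0005, -0.9668, -0.2556,  0.0695],
       [ 1.    , -0.0004, -0.0005, -0.0002],
       [ 0.0004, -0.2556,  0.9668, -0.1548],
       [ 0.    ,  0.    ,  0.    ,  1.    ]])}
```

View pics/scene0.png

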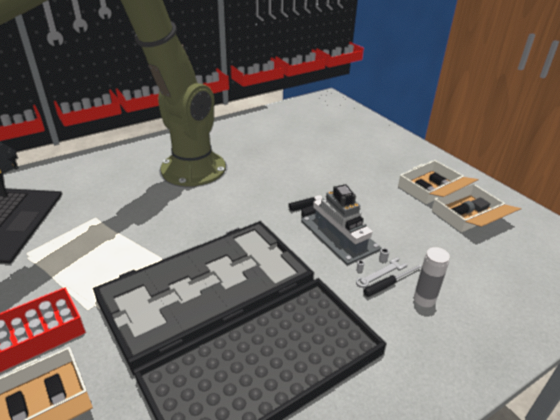

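View pics/top0.png

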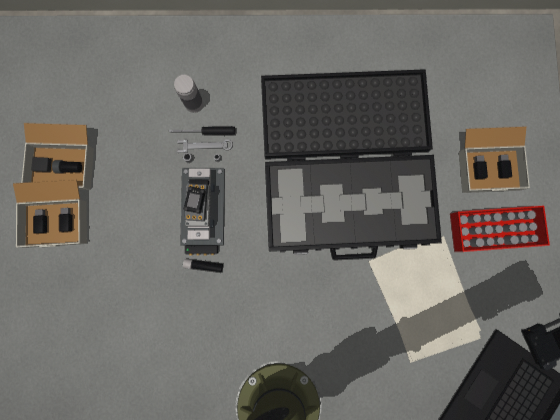

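View pics/wrist0.png

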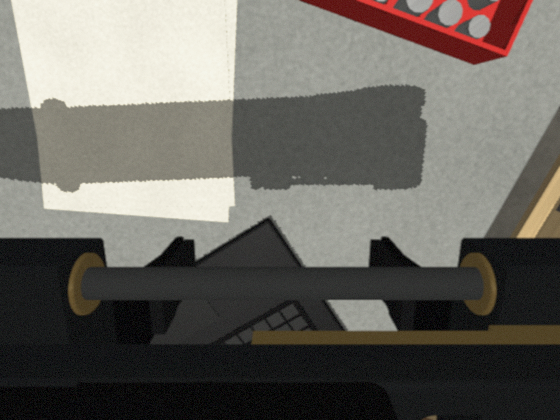

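```bash
python3 - <<'E'
import cv2
im=cv2.imread("pics/top0.png")
cv2.imwrite("pics/t_case.png",cv2.resize(im[145:260,260:450],None,fx=4,fy=4,interpolation=cv2.INTER_CUBIC))
cv2.imwrite("pics/t_stack.png",cv2.resize(im[155:260,165:245],None,fx=5.7,fy=5.7,interpolation=cv2.INTER_CUBIC))
im=cv2.imread("pics/scene0.png")
cv2.imwrite("pics/s_stack.png",cv2.resize(im[170:270,280:400],None,fx=5.5,fy=5.5,interpolation=cv2.INTER_CUBIC))
E
```

```text
(no output)
```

View pics/t_case.png

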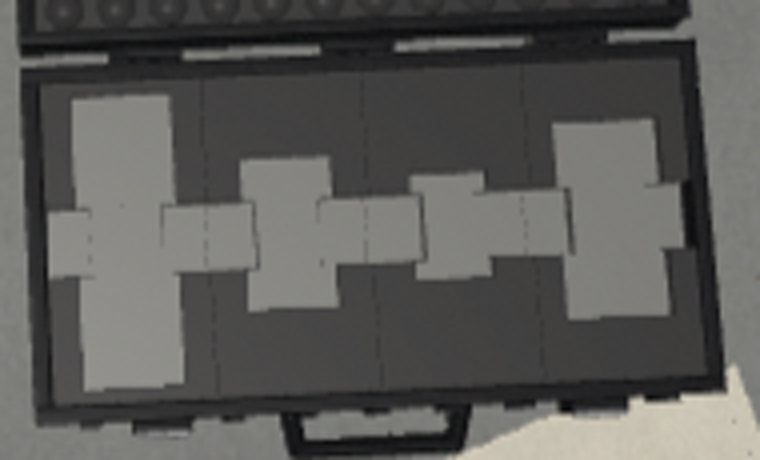

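View pics/t_stack.png

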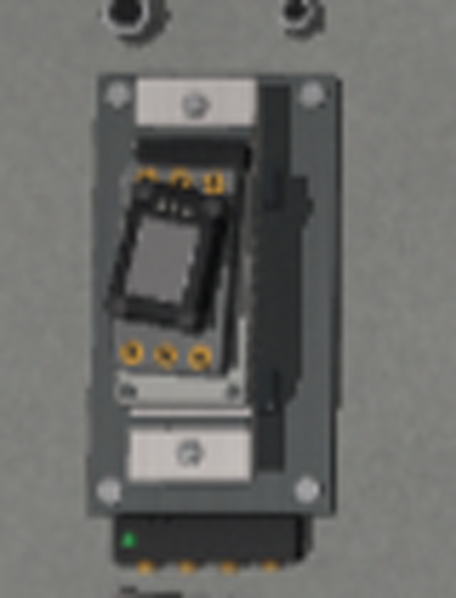

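View pics/s_stack.png

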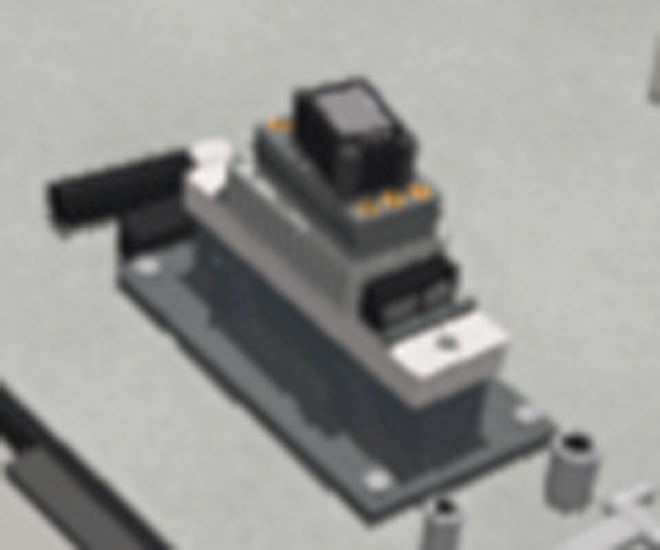

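```bash
cat > h.py <<'E'
from bench import ctrl, optics, ticket
import cv2, numpy as np
from scipy.spatial.transform import Rotation as R
np.set_printoptions(precision=4,suppress=True)
def campose(name, st=None):
    c=optics.calibration(name)
    if name!="wrist": return c["K"],c["pose"]
    T=np.eye(4); T[:3,:3]=R.from_rotvec(st["tool_rot"]).as_matrix(); T[:3,3]=st["position"]
    return c["K"],T@c["hand_eye"]
def back(K,P,uv,z):
    uv=np.atleast_2d(uv).astype(float)
    d=np.c_[(uv[:,0]-K[0,2])/K[0,0],(uv[:,1]-K[1,2])/K[1,1],np.ones(len(uv))]@P[:3,:3].T
    o=P[:3,3]; s=(z-o[2])/d[:,2]
    return o+d*s[:,None]
def proj(K,P,X):
    X=np.atleast_2d(X); c=(X-P[:3,3])@P[:3,:3]
    return np.c_[K[0,0]*c[:,0]/c[:,2]+K[0,2],K[1,1]*c[:,1]/c[:,2]+K[1,2]]
def goto(x,y,z=None,yaw=None):
    """print tool-frame shift (cm) & spin to reach world pose; yaw = world angle of tool x axis"""
    s=ctrl.get_state(); M=R.from_rotvec(s["tool_rot"]).as_matrix(); p=s["position"]
    d=np.array([x,y,p[2] if z is None else z])-p
    cur=np.arctan2(M[1,0],M[0,0])
    out=M.T@d*100
    sp=0
    if yaw is not None:
        # tool z is down: spin about tool z positive = world yaw decreasing
        sp=-((yaw-cur+np.pi/2)%np.pi-np.pi/2)
    print("t",round(s["time"],2),"pos",p,"yaw",round(cur,4),"tilt",M[:,2],"shift cm",out,"spin",round(sp,4),"grip",round(s["grip_width"],3), "q",s["joint_positions"])
def show(name,fn,scale=1.4):
    s=ctrl.get_state(); im=optics.get_image(name)[:,:,::-1].copy()
    cv2.imwrite(f"pics/{fn}.png",im); np.save(f"pics/{fn}.npy",{"K":campose(name,s)[0],"P":campose(name,s)[1]},allow_pickle=True)
    return im,*campose(name,s)
def load(fn):
    d=np.load(f"pics/{fn}.npy",allow_pickle=True).item(); return cv2.imread(f"pics/{fn}.png"),d["K"],d["P"]
E
python3 - <<'E'
from h import *
K,P=campose("top")
c=lambda a:np.array(a)/4+[260,145]
s=lambda a:np.array(a)/5.7+[165,155]
poc={"nest":[(71,98),(170,95),(186,385),(84,390)],"p2":[(240,160),(328,157),(338,307),(249,311)],"p3":[(410,176),(483,172),(491,275),(417,279)],"p4":[(552,124),(655,119),(669,314),(569,319)]}
for n,q in poc.items():
    X=back(K,P,c(q),.046); l1=np.linalg.norm(X[3]-X[0]),np.linalg.norm(X[1]-X[0]); v=X[0]+X[1]-X[2]-X[3]
    print(n,X.mean(0),"len",l1,"yaw",np.arctan2(v[1],v[0]))
st={"iface":([(137,183),(232,200),(200,332),(108,312)],.158),"fixture bolts":([(118,94),(312,94),(307,490),(109,490)],.014),"plate_top":([(137,80),(258,80),(251,480),(128,480)],.072)}
for n,(q,z) in st.items():
    X=back(K,P,s(q),z); l1=np.linalg.norm(X[3]-X[0]),np.linalg.norm(X[1]-X[0]); v=X[0]+X[1]-X[2]-X[3]
    print(n,X.mean(0),"len",l1,"yaw",np.arctan2(v[1],v[0]))
goto(.5,.2,.3,0)
E
```

```text
nest [ 0.5421 -0.0426  0.046 ] len (np.float64(0.20215100483573215), np.float64(0.06881637160687869)) yaw 0.03257438533911492
p2 [ 0.5458 -0.1537  0.046 ] len (np.float64(0.10482810250997912), np.float64(0.061129220370274254)) yaw 0.03507920730508224
p3 [ 0.55   -0.2656  0.046 ] len (np.float64(0.0716834570594281), np.float64(0.050903677766156175)) yaw 0.03395888926558371
p4 [ 0.5536 -0.3775  0.046 ] len (np.float64(0.13607063853320067), np.float64(0.07229506762415329)) yaw 0.029855105567546832
iface [0.5448 0.2034 0.158 ] len (np.float64(0.05768829251662274), np.float64(0.0421332194623073)) yaw -0.21921168058573082
fixture bolts [0.5466 0.209  0.014 ] len (np.float64(0.19682778041723067), np.float64(0.09650058907654249)) yaw -0.010553133563690857
plate_top [0.5457 0.2078 0.072 ] len (np.float64(0.18933663598032477), np.float64(0.05727191796639585)) yaw -0.012005268442690568
t 0.15 pos [ 0.2396 -0.6038  0.2297] yaw 0.3778 tilt [-0.0006  0.0014 -1.    ] shift cm [ 53.8559 -65.1151  -6.9352] spin 0.3778 grip 1.0 q [ 1.2071  0.3217 -0.0701  1.4514  0.0226  1.3708 -0.0569]
```

>>> play_rows:
  motion:
    - [0,0,0,-3,0.126]
    - [0,0,0,-3,0.126]
    - [0,0,0,-1,0.126]
    - [0,5,-3,0,0]
    - [0,5,-3,0,0]
    - [0,5,-3,0,0]
    - [0,5,-3,0,0]
    - [0,5,-3,0,0]
    - [0,5,-3,0,0]
    - [0,0,-5.5,0,0]
    - [0,0,-5.5,0,0]
    - [0,0,-5.5,0,0]
    - [0,0,-5.5,0,0]
    - [0,0,-5.5,0,0]
    - [0,0,-5.5,0,0]
    - [0,0,-5.5,0,0]
    - [0,0,-5.5,0,0]
    - [0,0,-5.5,0,0]
    - [0,0,-5.5,0,0]
    - [0,0,-5.5,0,0]

```text
time: 2.65
position: [0.5396, 0.1822, 0.3004]
tool_rot: [3.141, -0.001, 0.0]
ft_force: [0.5, -0.5, -0.5]
grip_width: 0.998
```

```bash
python3 - <<'E'
from h import *
show("wrist","w1"); goto(.545,.203,.141,-.22)
E
```

```text
t 2.7 pos [0.5373 0.1923 0.3005] yaw 0.0107 tilt [-0.0006  0.0068 -1.    ] shift cm [ 0.7912 -0.9537 15.9517] spin 0.2307 grip 0.999 q [ 0.1531  0.1686 -0.6112  1.5274  0.0905  1.4737 -2.0201]
```

View pics/w1.png

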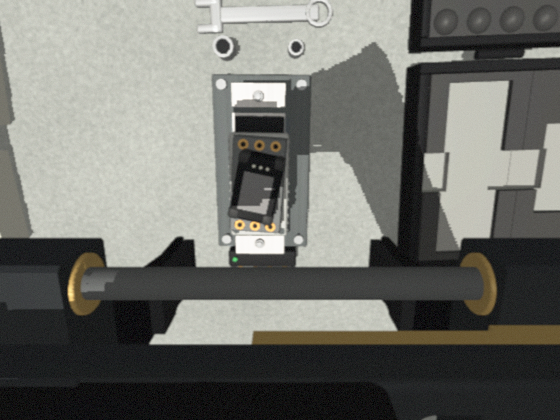

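```bash
python3 - <<'E'
from h import *
im,K,P=show("wrist","w2"); goto(.545,.203,.141,-.22)
cv2.imwrite("pics/w2z.png",cv2.resize(im[60:250,190:330],None,fx=3.1,fy=3.1,interpolation=cv2.INTER_CUBIC))
E
```

```text
t 2.75 pos [0.5375 0.1892 0.3004] yaw 0.0116 tilt [-0.0012  0.0045 -1.    ] shift cm [ 0.7882 -1.3029 15.9494] spin 0.2316 grip 0.995 q [ 0.1553  0.1673 -0.6084  1.5285  0.0911  1.475  -2.0145]
```

View pics/w2z.png

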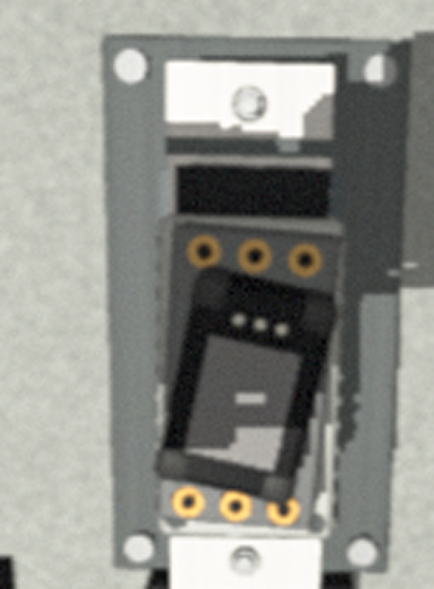

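```bash
python3 - <<'E'
from h import *
im,K,P=load("w2")
s=lambda a:np.array(a)/3.1+[190,60]
for n,q,z in [("iface",[(199,268),(337,302),(295,500),(157,470)],.158),("jacks",[(203,251),(305,260),(284,511),(188,501)],.130),("bolts",[(130,66),(380,70),(361,550),(138,547)],.014)]:
    X=back(K,P,s(q),z); v=X[0]+X[1]-X[2]-X[3]
    print(n,X.mean(0),np.linalg.norm(X[3]-X[0]),np.linalg.norm(X[1]-X[0]),"yaw",np.arctan2(v[1],v[0]))
show("wrist","w3");goto(.545,.203,.141,-.22)
E
```

```text
iface [0.5464 0.2043 0.158 ] 0.05881329059719249 0.03886866683990617 yaw -0.20190614810776414
jacks [0.5416 0.2061 0.13  ] 0.07812597837807413 0.03045500418003408 yaw -0.06973534236382571
bolts [0.5445 0.208  0.014 ] 0.19718922812425635 0.09670680693925426 yaw -0.009017969939466516
t 2.8 pos [0.5385 0.185  0.3003] yaw 0.0073 tilt [-0.001   0.0014 -1.    ] shift cm [ 0.679  -1.7716 15.9291] spin 0.2273 grip 1.0 q [ 0.1577  0.1666 -0.6046  1.5291  0.0931  1.4757 -2.0128]
```

>>> play_rows:
  motion:
    - [0,0.8,-1.9,0,0.0]
    - [0,0,0,2,0.11]
    - [0,0,0,2,0.11]
    - [0,0,0,3,0]
    - [0,0,0,3,0]
    - [0,0,0,2,0]
    - [0,0,0,1,0]
    - [0,0,0,0,0]
    - [0,0,0,0,0]

```text
time: 3.92
position: [0.5486, 0.2, 0.1716]
tool_rot: [-3.122, 0.345, -0.003]
ft_force: [-0.3, -0.3, 1.1]
grip_width: 0.996
```

```bash
python3 - <<'E'
from h import *
im,K,P=show("wrist","w4"); goto(.546,.204,.141,-.21)
E
```

```text
t 3.98 pos [0.5486 0.2001 0.1717] yaw -0.2202 tilt [ 0.0019  0.0005 -1.    ] shift cm [-0.3453 -0.3212  3.071 ] spin -0.0102 grip 1.004 q [ 0.1034  0.2648 -0.5817  1.6832  0.1533  1.2372 -2.3033]
```

View pics/w4.png

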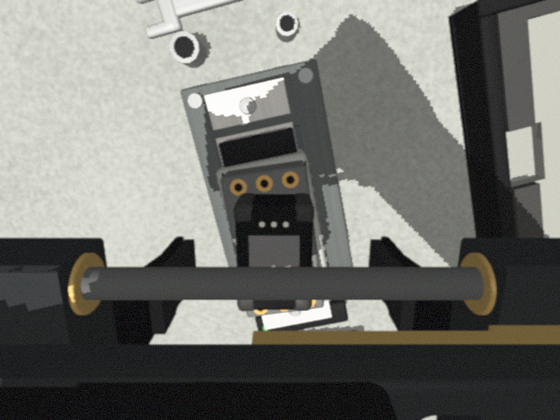

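>>> play_rows:
  motion:
    - [0,-0.35,-0.35,1,0]
    - [0,0,0,1,0]
    - [0,0,0,1,0]
    - [0,0,0,0,0]
    - [1,0,0,0,0]
    - [1,0,0,0,0]
    - [1,0,0,0,0]
    - [1,0,0,0,0]
    - [1,0,0,0,0]
    - [1,0,0,0,0]
  force: 20

```text
time: 5.22
position: [0.5453, 0.204, 0.1406]
tool_rot: [-3.123, 0.345, -0.0]
ft_force: [-0.3, -0.3, 0.4]
grip_width: 0.459
```

>>> play_rows:
  motion:
    - [1,0,0,-1,0]
    - [1,0,0,-2,0]
    - [1,0,0,-4,0]
    - [1,0,0,-4,-0.126]
    - [1,0,0,-4,-0.126]
    - [1,0,5,0,0]
    - [1,0,5,0,0]
    - [1,0,5,0,0]
    - [1,0,5,0,0]
    - [1,0,5,0,0]
    - [1,0,5,0,0]
    - [1,0,5,0,0]
    - [1,0,5,0,0]
    - [1,0,3,0,0]
    - [1,0,2,0,0]
    - [1,0,0,0,0]
    - [1,0,0,0,0]
    - [1,0,0,0,0]

```text
time: 7.48
position: [0.5601, -0.2438, 0.2909]
tool_rot: [-3.141, -0.055, -0.001]
ft_force: [-0.7, 0.1, -1.0]
grip_width: 0.459
```

```bash
python3 - <<'E'
from h import *
im,K,P=show("wrist","w5"); goto(.550,-.2656,.0486,.033)
E
```

```text
t 7.53 pos [ 0.5599 -0.2441  0.2909] yaw 0.0343 tilt [ 0.0003  0.0002 -1.    ] shift cm [-1.0763  2.1156 24.2244] spin 0.0013 grip 0.462 q [ 0.6247  0.2318 -0.3099  1.4524  0.0702  1.468  -1.2211]
```

View pics/w5.png

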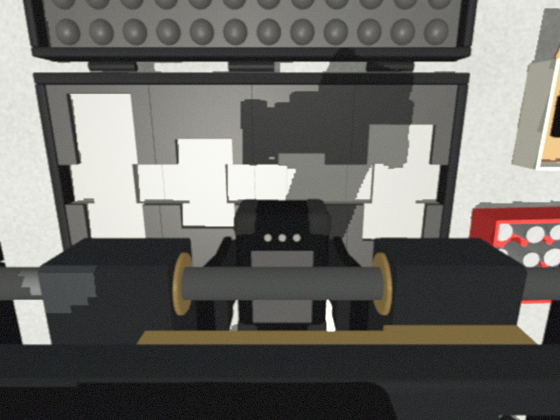

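```bash
python3 - <<'E'
from h import *
im,K,P=load("w5")
a=.033; Rz=np.array([[np.cos(a),-np.sin(a)],[np.sin(a),np.cos(a)]])
big=cv2.resize(im,None,fx=1.4,fy=1.4,interpolation=cv2.INTER_CUBIC)
for c,l,w in [((.5421,-.0426),.204,.070),((.5458,-.1537),.106,.064),((.55,-.2656),.074,.054),((.5536,-.3775),.138,.074)]:
    q=np.array([(l,w),(l,-w),(-l,-w),(-l,w)])/2@Rz.T+c
    uv=proj(K,P,np.c_[q,np.full(4,.046)])
    cv2.polylines(big,[np.round(uv*1.4).astype(int)],True,(0,0,255),1)
cv2.imwrite("pics/w5o.png",big)
E
```

```text
(no output)
```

View pics/w5o.png

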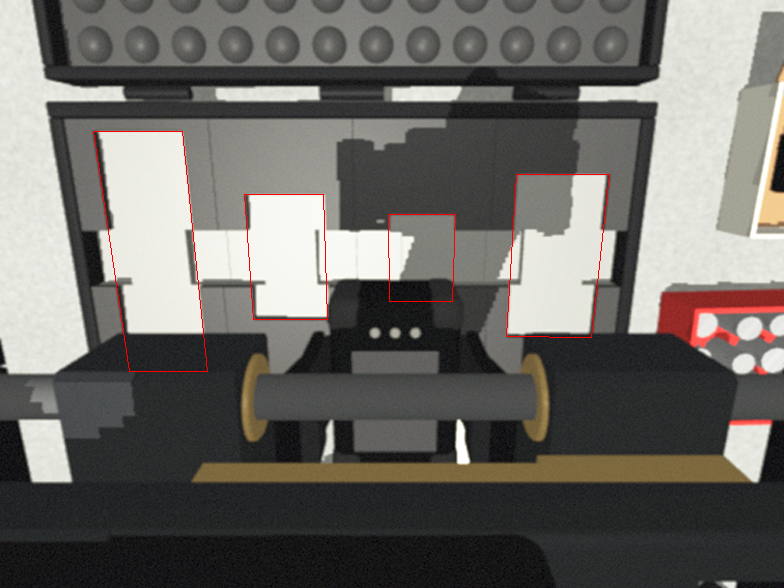

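>>> play_rows:
  motion:
    - [1,-1.1,2.1,2,0]
    - [1,0,0,4,0]
    - [1,0,0,4,0]
    - [1,0,0,4,0]
    - [1,0,0,3,0]
    - [1,0,0,3,0]
    - [1,0,0,2,0]
    - [1,0,0,0,0]
    - [1,0,0,0,0]
    - [1,0,0,0,0]

```text
time: 8.78
position: [0.5503, -0.2676, 0.0721]
tool_rot: [3.14, 0.05, 0.004]
ft_force: [0.1, 0.4, -1.4]
grip_width: 0.456
```

```bash
python3 - <<'E'
from h import *
im,K,P=show("wrist","w6"); goto(.550,-.2656,.0486,.033)
show("scene","s6")
E
```

```text
t 8.82 pos [ 0.5501 -0.2676  0.0719] yaw 0.0318 tilt [ 0.002  -0.0012 -1.    ] shift cm [-0.0058 -0.2018  2.3315] spin -0.0012 grip 0.457 q [ 0.6435  0.3773 -0.2837  1.7207  0.1191  1.058  -1.2186]
```

View pics/w6.png

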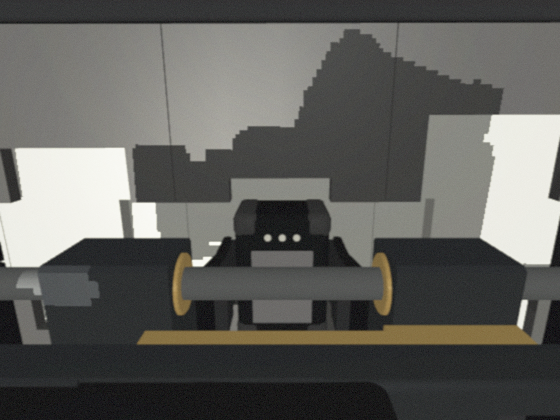

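View pics/s6.png

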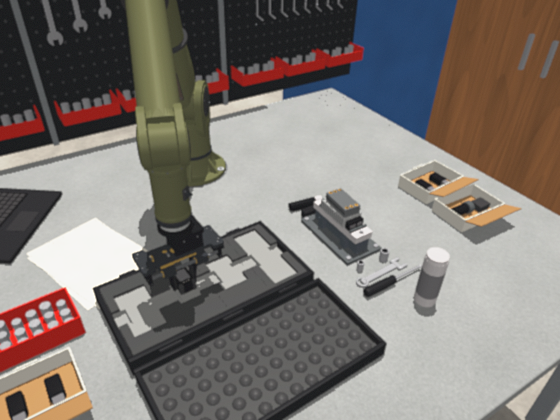

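>>> play_rows:
  motion:
    - [1,0,-0.15,1,0]
    - [1,0,0,0.7,0]
    - [1,0,0,0.3,0]
    - [1,0,0,0.2,0]
    - [1,0,0,0,0]
    - [1,0,0,0,0]

```text
time: 9.62
position: [0.5493, -0.2658, 0.0486]
tool_rot: [3.141, 0.05, 0.001]
ft_force: [-0.1, 1.2, -1.0]
grip_width: 0.456
```

>>> play_rows:
  motion:
    - [1,0,0,0.1,0]
    - [1,0,0,0.1,0]
    - [1,0,0,0,0]

```text
time: 10.0
position: [0.5494, -0.2658, 0.0485]
tool_rot: [3.141, 0.05, 0.0]
ft_force: [-3.8, 1.4, 10.0]
grip_width: 0.461
```

>>> play_rows:
  motion:
    - [1,0,0,-0.1,0]
    - [0,0,0,0,0]
    - [0,0,0,0,0]
    - [0,0,0,0,0]
    - [0,0,0,0,0]
    - [0,0,0,-2,0]
    - [0,0,0,-4,0]
    - [0,0,0,-5,0]
    - [0,0,0,-5,0]
    - [0,0,0,-4,0]
    - [0,0,0,0,0]
    - [0,0,0,0,0]

```text
time: 11.5
position: [0.549, -0.2655, 0.248]
tool_rot: [3.141, 0.05, 0.0]
ft_force: [-1.0, 0.2, -1.0]
grip_width: 0.998
```

```bash
python3 - <<'E'
from h import *
im,K,P=show("wrist","w7"); goto(.542,.206,.3,-.07)
show("top","t7")
cv2.imwrite("pics/t7z.png",cv2.resize(load("t7")[0][145:260,260:450],None,fx=4,fy=4,interpolation=cv2.INTER_CUBIC))
E
```

```text
t 11.55 pos [ 0.5486 -0.2654  0.247 ] yaw 0.0319 tilt [-0.0013  0.0004 -1.    ] shift cm [  0.8378 -47.142   -5.2816] spin 0.1019 grip 1.003 q [ 0.6546  0.2433 -0.2964  1.5247  0.0717  1.3857 -1.1857]
```

View pics/w7.png

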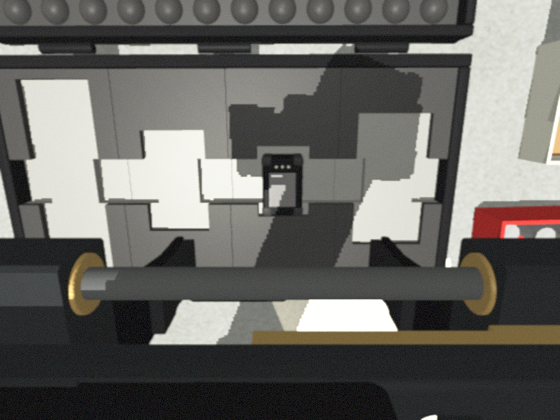

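```bash
cat >> h.py <<'E'
def outl(fn,boxes,crop,f):
    im,K,P=load(fn); x0,y0,x1,y1=crop
    big=cv2.resize(im[y0:y1,x0:x1],None,fx=f,fy=f,interpolation=cv2.INTER_CUBIC)
    for c,l,w,a,z,col in boxes:
        Rz=np.array([[np.cos(a),-np.sin(a)],[np.sin(a),np.cos(a)]])
        q=np.array([(l,w),(l,-w),(-l,-w),(-l,w)])/2@Rz.T+np.array(c)
        uv=proj(K,P,np.c_[q,np.full(4,z)])
        cv2.polylines(big,[np.round((uv-[x0,y0])*f).astype(int)],True,col,1)
    cv2.imwrite(f"pics/{fn}o.png",big)
E
python3 - <<'E'
from h import *
outl("w7",[((.55,-.2656),.074,.054,.033,.046,(0,0,255)),((.55,-.2656),.060,.040,.033,.066,(0,255,0))],(220,130,340,230),5)
E
```

```text
(no output)
```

View pics/w7o.png

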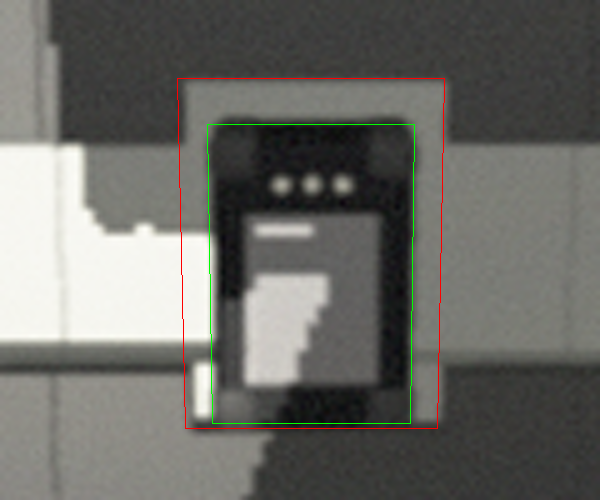

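>>> play_rows:
  motion:
    - [0,0.4,-3,0,0]
    - [0,0.4,-5,0,0]
    - [0,0,-5,0,0]
    - [0,0,-5,0,0]
    - [0,0,-5,0,0]
    - [0,0,-5,0,0]
    - [0,0,-5,0,0]
    - [0,0,-5,0,0]
    - [0,0,-5,0,0]
    - [0,0,-3,0,0]
    - [0,0,-1,0,0.05]
    - [0,0,0,0,0.05]
    - [0,0,0,0,0]
    - [0,0,0,0,0]
    - [0,0,0,0,0]

```text
time: 13.48
position: [0.5422, 0.204, 0.2473]
tool_rot: [3.14, -0.107, -0.001]
ft_force: [0.7, 0.3, -1.0]
grip_width: 1.0
```

```bash
python3 - <<'E'
from h import *
im,K,P=show("wrist","w8"); goto(.542,.206,.116,-.07)
outl("w8",[((.542,.206),.092,.050,-.07,.130,(0,255,0)),((.545,.208),.190,.056,-.01,.072,(0,0,255))],(190,40,360,260),2.7)
E
```

```text
t 13.53 pos [0.5422 0.2041 0.2474] yaw -0.0683 tilt [-0.0003 -0.0002 -1.    ] shift cm [-0.0317 -0.1925 13.1362] spin 0.0017 grip 0.999 q [ 0.1252  0.211  -0.6123  1.59    0.123   1.3798 -2.1391]
```

View pics/w8o.png

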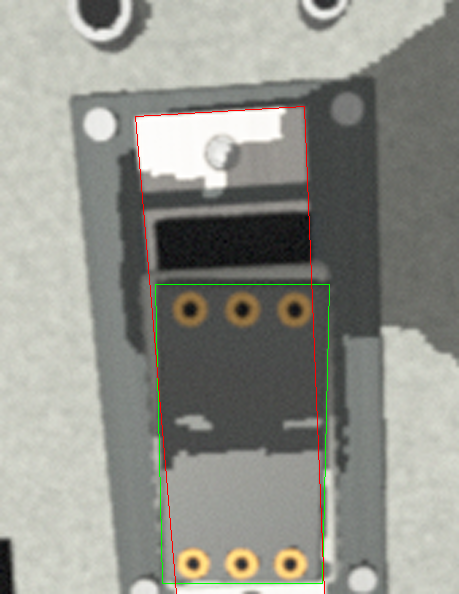

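>>> play_rows:
  motion:
    - [0,0,-0.2,3,0]
    - [0,0,0,4,0]
    - [0,0,0,3,0]
    - [0,0,0,2,0]
    - [0,0,0,1.2,0]
    - [0,0,0,0,0]
    - [1,0,0,0,0]
    - [1,0,0,0,0]
    - [1,0,0,0,0]
    - [1,0,0,0,0]
    - [1,0,0,0,0]
    - [1,0,0,0,0]
  force: 20

```text
time: 15.02
position: [0.5424, 0.2063, 0.1157]
tool_rot: [3.14, -0.107, 0.0]
ft_force: [0.2, -0.6, 1.7]
grip_width: 0.577
```

>>> play_rows:
  motion:
    - [1,0,0,-1,0]
    - [1,0,0,-2,0]
    - [1,0,0,-4,-0.052]
    - [1,0,0,-4,-0.052]
    - [1,0,5,0,0]
    - [1,0,5,0,0]
    - [1,0,5,0,0]
    - [1,0,5,0,0]
    - [1,0,5,0,0]
    - [1,0,5,0,0]
    - [1,0,4,0,0]
    - [1,0,2,0,0]
    - [1,0,0,0,0]
    - [1,0,0,0,0]
    - [1,0,0,0,0]

```text
time: 16.9
position: [0.5556, -0.151, 0.2258]
tool_rot: [-3.14, -0.062, -0.0]
ft_force: [-0.2, 0.7, -1.5]
grip_width: 0.569
```

```bash
python3 - <<'E'
from h import *
goto(.5458,-.1537,.0497,.034)
E
```

```text
t 16.9 pos [ 0.5556 -0.151   0.2258] yaw 0.0392 tilt [ 0.0002  0.0006 -1.    ] shift cm [-0.9942  0.2403 17.6057] spin 0.0052 grip 0.569 q [ 0.5604  0.1877 -0.3864  1.637   0.0719  1.3308 -1.3685]
```

>>> play_rows:
  motion:
    - [1,-1.0,0.25,2,0.005]
    - [1,0,0,4,0]
    - [1,0,0,4,0]
    - [1,0,0,3,0]
    - [1,0,0,2,0]
    - [1,0,0,0,0]
    - [1,0,0,0,0]
    - [1,0,0,0,0]

```text
time: 17.9
position: [0.5464, -0.1563, 0.0769]
tool_rot: [3.14, 0.049, 0.004]
ft_force: [-0.8, -0.1, -1.2]
grip_width: 0.573
```

```bash
python3 - <<'E'
from h import *
show("wrist","w9");goto(.5458,-.1537,.0497,.034)
E
```

```text
t 17.95 pos [ 0.5462 -0.1564  0.0768] yaw 0.0309 tilt [ 0.002  -0.0008 -1.    ] shift cm [-0.0382 -0.2741  2.7113] spin -0.0031 grip 0.574 q [ 0.5546  0.2973 -0.3715  1.8233  0.1239  1.0415 -1.4044]
```

View pics/w9.png

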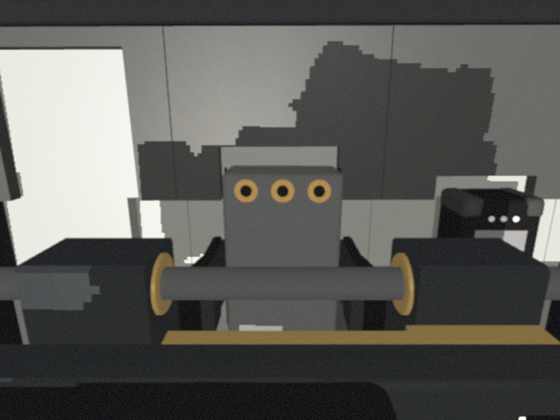

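>>> play_rows:
  motion:
    - [1,0,-0.25,1,0]
    - [1,0,0,0.8,0]
    - [1,0,0,0.4,0]
    - [1,0,0,0.3,0]
    - [1,0,0,0.1,0]
    - [1,0,0,0.1,0]
    - [1,0,0,0.1,0]
    - [1,0,0,0,0]

```text
time: 18.95
position: [0.5451, -0.1538, 0.0496]
tool_rot: [3.141, 0.048, -0.001]
ft_force: [-6.4, 1.3, 12.0]
grip_width: 0.576
```

>>> play_rows:
  motion:
    - [1,0,0,-0.15,0]
    - [0,0,0,0,0]
    - [0,0,0,0,0]
    - [0,0,0,0,0]
    - [0,0,0,0,0]
    - [0,0,0,-2,0]
    - [0,0,0,-4,0]
    - [0,0,0,-5,0]
    - [0,0,0,-5,0]
    - [0,0,0,-3,0]
    - [0,0,0,0,0]
    - [0,0,0,0,0]

```text
time: 20.45
position: [0.5447, -0.1537, 0.2379]
tool_rot: [-3.141, -0.048, 0.002]
ft_force: [-0.6, 0.1, -0.4]
grip_width: 0.996
```

```bash
python3 - <<'E'
from h import *
show("wrist","w10");goto(.544,.207,.25,-.02)
outl("w10",[((.5458,-.1537),.106,.064,.033,.046,(0,0,255)),((.5458,-.1537),.092,.050,.033,.064,(0,255,0))],(180,90,380,240),3.5)
E
```

```text
t 20.5 pos [ 0.5444 -0.1536  0.2374] yaw 0.0309 tilt [-0.0026  0.0007 -1.    ] shift cm [  1.0664 -36.0477  -1.2348] spin 0.0509 grip 1.002 q [ 0.5727  0.1617 -0.3845  1.6421  0.0617  1.3524 -1.3607]
```

View pics/w10o.png

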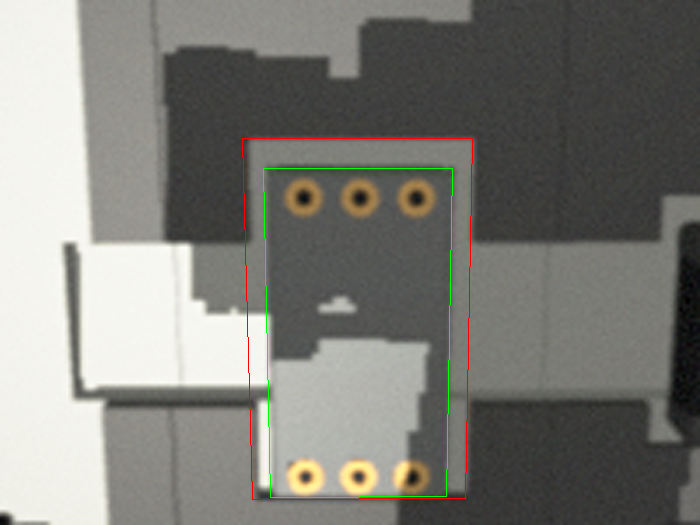

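Breakout is home. Next: the control unit.

>>> play_rows:
  motion:
    - [0,0.5,-3,-1,0]
    - [0,0.5,-5,0,0]
    - [0,0,-5,0,0]
    - [0,0,-5,0,0]
    - [0,0,-5,0,0]
    - [0,0,-5,0,0]
    - [0,0,-5,0,0]
    - [0,0,-3,0,0.05]
    - [0,0,0,0,0]
    - [0,0,0,0,0]
    - [0,0,0,0,0]
    - [0,0,0,0,0]

```text
time: 22.0
position: [0.5445, 0.205, 0.2489]
tool_rot: [3.141, -0.033, -0.0]
ft_force: [-0.8, 0.1, -0.3]
grip_width: 1.0
```

```bash
python3 - <<'E'
from h import *
im,K,P=show("wrist","w11");goto(.544,.207,.25,-.02)
cv2.imwrite("pics/w11z.png",cv2.resize(im[40:280,190:350],None,fx=2.5,fy=2.5,interpolation=cv2.INTER_CUBIC))
E
```

```text
t 22.05 pos [0.5445 0.2053 0.249 ] yaw -0.0208 tilt [ 0.0001 -0.0004 -1.    ] shift cm [-0.05   -0.1738 -0.1009] spin -0.0008 grip 0.999 q [ 0.1423  0.2196 -0.6365  1.581   0.1326  1.3847 -2.0989]
```

View pics/w11z.png

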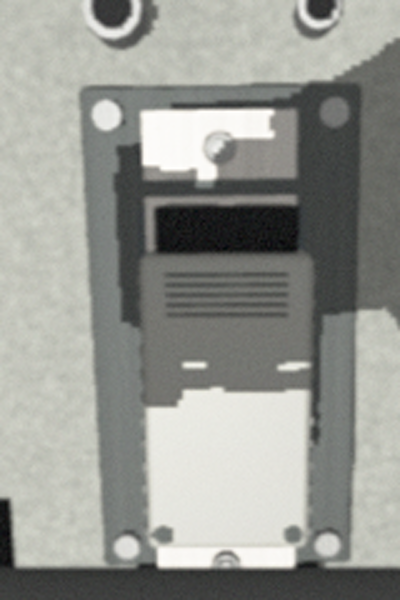

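```bash
python3 - <<'E'
from h import *
im,K,P=load("w11")
s=lambda a:np.array(a)/2.5+[190,40]
for n,q,z in [("hous",[(141,254),(313,254),(308,547),(148,547)],.104),("header",[(156,204),(298,204),(298,254),(156,254)],.096),("dowels",[(218,148),(226,562)],.0775),("bolts",[(106,115),(335,111),(327,545),(127,547)],.014)]:
    X=back(K,P,s(q),z); print(n,X.mean(0)); 
    if len(X)==4:
        v=X[0]+X[1]-X[2]-X[3]; print(np.linalg.norm(X[3]-X[0]),np.linalg.norm(X[1]-X[0]),"yaw",np.arctan2(v[1],v[0]))
    else: print(X)
outl("w11",[((.545,.208),.190,.056,-.01,.072,(0,0,255)),((.539,.207),.108,.06,-.02,.104,(0,255,0))],(190,40,350,260),2.5)
E
```

```text
hous [0.5372 0.2061 0.104 ]
0.10731114781192401 0.05843825797307205 yaw -0.01901249638895388
header [0.5987 0.2049 0.096 ]
0.01696195283704808 0.04882559271709672 yaw -0.022471374062989196
dowels [0.5459 0.2079 0.0775]
[[0.6264 0.2075 0.0775]
 [0.4655 0.2083 0.0775]]
bolts [0.544  0.2077 0.014 ]
0.19778812628440168 0.09721551653943442 yaw -0.008484766539917773
```

View pics/w11o.png

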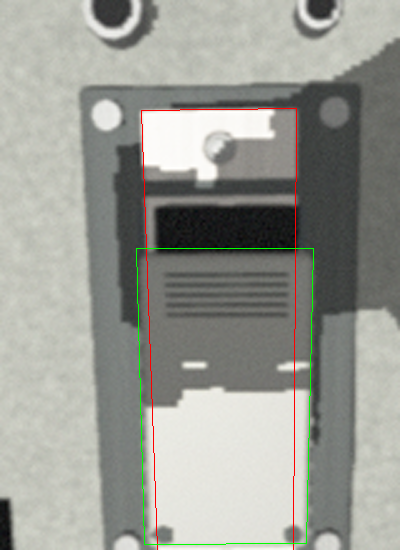

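>>> play_rows:
  motion:
    - [0,0,-0.1,3,0]
    - [0,0,0,4,0]
    - [0,0,0,4,0]
    - [0,0,0,3,0]
    - [0,0,0,2,0]
    - [0,0,0,0.7,0]
    - [0,0,0,0,0]
    - [1,0,0,0,0]
    - [1,0,0,0,0]
    - [1,0,0,0,0]
    - [1,0,0,0,0]
    - [1,0,0,0,0]
  force: 35

```text
time: 23.55
position: [0.5444, 0.207, 0.0824]
tool_rot: [3.141, -0.03, 0.001]
ft_force: [-1.0, -2.4, 3.3]
grip_width: 0.686
```

>>> play_rows:
  motion:
    - [1,0,0,-0.5,0]
    - [1,0,0,-1,0]
    - [1,0,0,-3,0]
    - [1,0,0,-4,-0.025]
    - [1,0,0,-4,-0.025]
    - [1,0,4,0,0]
    - [1,0,5,0,0]
    - [1,0,5,0,0]
    - [1,0,5,0,0]
    - [1,0,5,0,0]
    - [1,0,5,0,0]
    - [1,0,5,0,0]
    - [1,0,5,0,0]
    - [1,0,5,0,0]
    - [1,0,5,0,0]
    - [1,0,5,0,0]
    - [1,0,3,0,0]
    - [1,0,1,0,0]
    - [1,0,0,0,0]
    - [1,0,0,0,0]

```text
time: 26.05
position: [0.563, -0.3698, 0.2073]
tool_rot: [-3.14, -0.053, -0.001]
ft_force: [-0.7, 0.5, -3.5]
grip_width: 0.685
```

```bash
python3 - <<'E'
from h import *
show("wrist","w12");goto(.5536,-.3775,.0484,.033)
E
```

```text
t 26.1 pos [ 0.5629 -0.3699  0.2074] yaw 0.0339 tilt [ 0.0005  0.0009 -1.    ] shift cm [-0.9663  0.7389 15.8953] spin 0.0009 grip 0.686 q [ 0.7605  0.3971 -0.2919  1.4097  0.1132  1.3514 -1.0715]
```

View pics/w12.png

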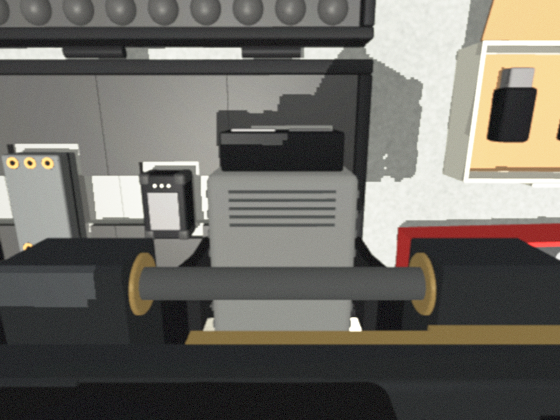

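```bash
python3 - <<'E'
from h import *
im=cv2.imread("pics/scene0.png")
cv2.imwrite("pics/rack.png",cv2.resize(im[270:400,0:140],None,fx=4,fy=4))
K,P=campose("top")
for z in (0,.04,.08):print(z,back(K,P,[(451,210),(456,250)],z))
E
```

```text
0 [[ 0.5279 -0.5018  0.    ]
 [ 0.4135 -0.5093  0.    ]]
0.04 [[ 0.524  -0.4847  0.04  ]
 [ 0.4133 -0.492   0.04  ]]
0.08 [[ 0.52   -0.4676  0.08  ]
 [ 0.4132 -0.4746  0.08  ]]
```

View pics/rack.png

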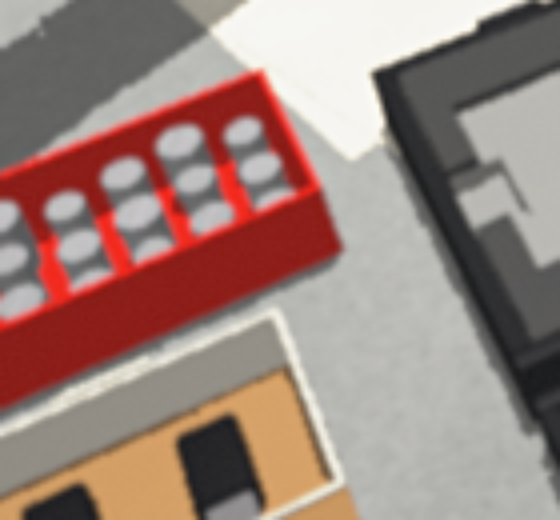

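>>> play_rows:
  motion:
    - [1,-1.0,0.7,2,0]
    - [1,0,0,4,0]
    - [1,0,0,4,0]
    - [1,0,0,2,0]
    - [1,0,0,1.2,0]
    - [1,0,0,0,0]
    - [1,0,0,0,0]
    - [1,0,0,0,0]

```text
time: 27.1
position: [0.5531, -0.3802, 0.0766]
tool_rot: [3.14, 0.048, 0.003]
ft_force: [-0.3, -0.2, -3.1]
grip_width: 0.682
```

```bash
python3 - <<'E'
from h import *
show("wrist","w13");goto(.5536,-.3775,.0484,.033)
E
```

```text
t 27.15 pos [ 0.5529 -0.3801  0.0763] yaw 0.0307 tilt [ 0.0016 -0.0012 -1.    ] shift cm [ 0.0719 -0.2653  2.79  ] spin -0.0023 grip 0.689 q [ 0.7722  0.4857 -0.2753  1.5584  0.1421  1.1151 -1.0754]
```

View pics/w13.png

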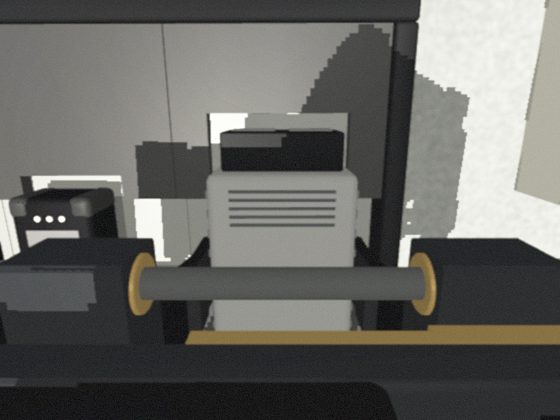

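>>> play_rows:
  motion:
    - [1,0.05,-0.25,1,0]
    - [1,0,0,0.8,0]
    - [1,0,0,0.5,0]
    - [1,0,0,0.3,0]
    - [1,0,0,0.1,0]
    - [1,0,0,0.1,0]
    - [1,0,0,0.1,0]
    - [1,0,0,0,0]

```text
time: 28.15
position: [0.5526, -0.3771, 0.0485]
tool_rot: [3.141, 0.048, -0.001]
ft_force: [-5.8, 4.1, 9.6]
grip_width: 0.689
```

>>> play_rows:
  motion:
    - [1,0,0,-0.1,0]
    - [0,0,0,0,0]
    - [0,0,0,0,0]
    - [0,0,0,0,0]
    - [0,0,0,0,0]
    - [0,0,0,-2,0]
    - [0,0,0,-4,0]
    - [0,0,0,-5,0]
    - [0,0,0,-5,0]
    - [0,0,0,-3,0]
    - [0,0,0,0,0]
    - [0,0,0,0,0]

```text
time: 29.65
position: [0.5524, -0.377, 0.2369]
tool_rot: [-3.141, -0.048, 0.001]
ft_force: [0.3, 0.1, 0.1]
grip_width: 1.002
```

```bash
python3 - <<'E'
from h import *
show("wrist","w14");goto(.5455,.208,.25,-.01)
outl("w14",[((.5536,-.3775),.138,.074,.033,.046,(0,0,255)),((.5536-.008,-.3775),.108,.060,.033,.07,(0,255,0))],(180,70,380,260),3)
E
```

```text
t 29.7 pos [ 0.5521 -0.3768  0.236 ] yaw 0.0308 tilt [-0.0017  0.0009 -1.    ] shift cm [  1.1432 -58.4768  -1.344 ] spin 0.0408 grip 0.999 q [ 0.7753  0.3742 -0.2888  1.3824  0.1058  1.402  -1.0525]
```

View pics/w14o.png

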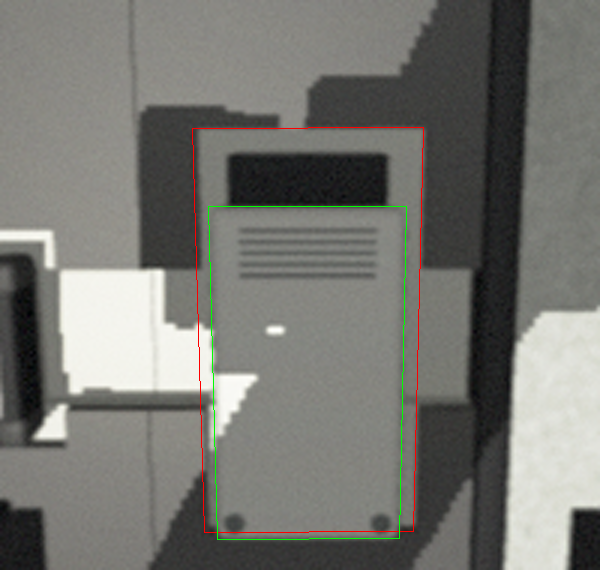

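>>> play_rows:
  motion:
    - [0,0.6,-4,-1,0]
    - [0,0.5,-5,0,0]
    - [0,0,-5,0,0]
    - [0,0,-5,0,0]
    - [0,0,-5,0,0]
    - [0,0,-5,0,0]
    - [0,0,-5,0,0]
    - [0,0,-5,0,0]
    - [0,0,-5,0,0]
    - [0,0,-5,0,0]
    - [0,0,-5,0,0]
    - [0,0,-3,0,0.02]
    - [0,0,-1.5,0,0.02]
    - [0,0,0,0,0]
    - [0,0,0,0,0]
    - [0,0,0,0,0]

```text
time: 31.7
position: [0.5462, 0.2064, 0.2467]
tool_rot: [3.141, -0.017, -0.001]
ft_force: [0.5, 0.6, 0.9]
grip_width: 0.998
```

```bash
python3 - <<'E'
from h import *
im,K,P=show("wrist","w15");goto(.5455,.208,.055,-.01)
cv2.imwrite("pics/w15z.png",cv2.resize(im[40:280,190:350],None,fx=2.5,fy=2.5,interpolation=cv2.INTER_CUBIC))
outl("w15",[((.5455,.208),.190,.056,-.01,.072,(0,0,255))],(190,40,350,280),2.5)
E
```

```text
t 31.75 pos [0.5462 0.2066 0.2468] yaw -0.0109 tilt [-0.0002 -0.0006 -1.    ] shift cm [-0.0721 -0.147  19.1836] spin -0.0009 grip 1.0 q [ 0.1531  0.2288 -0.6538  1.5783  0.1413  1.3828 -2.0963]
```

View pics/w15o.png

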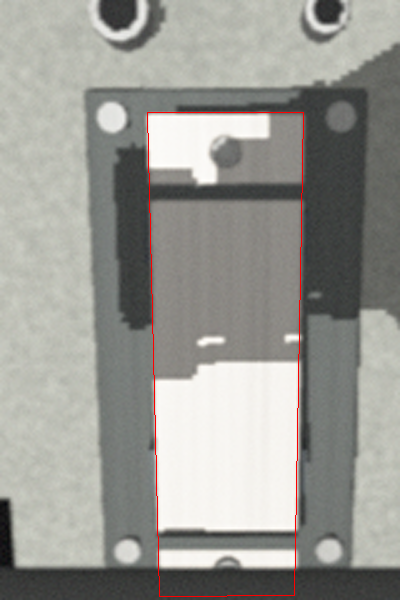

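>>> play_rows:
  motion:
    - [0,-0.07,-0.15,3,0]
    - [0,0,0,4,0]
    - [0,0,0,4,0]
    - [0,0,0,4,0]
    - [0,0,0,3,0]
    - [0,0,0,1.2,0]
    - [0,0,0,0,0]
    - [0,0,0,0,0]
    - [0,0,0,0,0]
  force: 20

```text
time: 32.88
position: [0.5463, 0.2097, 0.0564]
tool_rot: [-3.141, 0.015, -0.004]
ft_force: [-0.9, -0.0, 0.4]
grip_width: 0.996
```

>>> play_rows:
  motion:
    - [1,0,0,0,0]
    - [1,0,0,0,0]
    - [1,0,0,0,0]
    - [1,0,0,0,0]
    - [1,0,0,0,0]

```text
time: 33.5
position: [0.5453, 0.2083, 0.055]
tool_rot: [3.14, -0.015, -0.001]
ft_force: [-1.3, -3.7, 1.9]
grip_width: 0.64
```

>>> play_rows:
  motion:
    - [1,0,0,0,0]
    - [1,0,0,0,0]
    - [1,0,0,0,0]
    - [1,0,0,-0.2,0]
    - [1,0,0,-0.4,0]
    - [1,0,0,-0.4,0]
    - [1,0,0,0,0]
  force: 55

```text
time: 34.38
position: [0.5451, 0.2084, 0.0646]
tool_rot: [3.14, -0.015, -0.001]
ft_force: [1.1, -5.9, -4.9]
grip_width: 0.641
```

```bash
python3 - <<'E'
from h import *
im,K,P=show("scene","s16");goto(.5455,.208,.065,-.01)
cv2.imwrite("pics/s16z.png",cv2.resize(im[170:270,280:400],None,fx=5.5,fy=5.5,interpolation=cv2.INTER_CUBIC))
E
```

```text
t 34.42 pos [0.5451 0.2084 0.0646] yaw -0.0096 tilt [-0.0009 -0.0014 -1.    ] shift cm [ 0.0407  0.0382 -0.0383] spin 0.0004 grip 0.639 q [ 0.1076  0.3874 -0.6186  1.7843  0.2559  1.0522 -2.1848]
```

View pics/s16z.png

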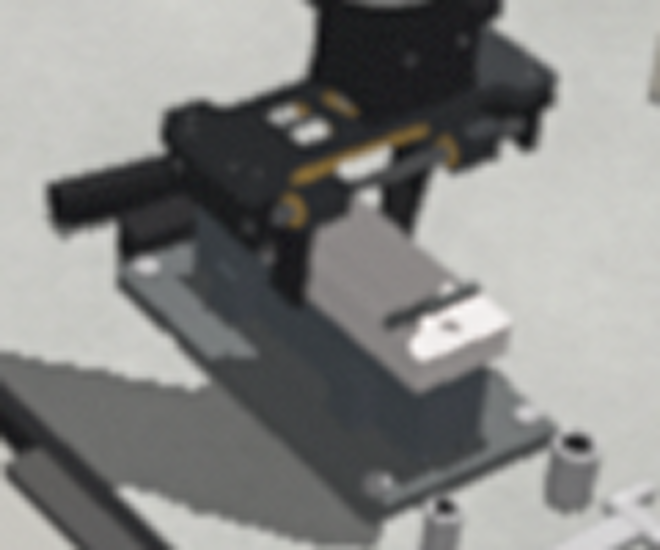

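Rising level at full plate weight, with no binding. I'll keep lifting.

>>> play_rows:
  motion:
    - [1,0,0,-0.5,0]
    - [1,0,0,-0.5,0]
    - [1,0,0,-0.5,0]
    - [1,0,0,-0.5,0]
    - [1,0,0,-0.5,0]
    - [1,0,0,-0.5,0]
    - [1,0,0,-1,0]
    - [1,0,0,-2,0]
    - [1,0,0,-3,0]
    - [1,0,0,-3,0]
    - [1,0,0,0,0]
    - [1,0,0,0,0]
    - [1,0,0,0,0]

```text
time: 36.05
position: [0.5444, 0.2089, 0.1834]
tool_rot: [3.141, -0.014, -0.004]
ft_force: [-0.1, -0.1, -4.8]
grip_width: 0.636
```

```bash
python3 - <<'E'
from h import *
im,K,P=show("scene","s17");goto(.5421,-.0426,.041,.033)
cv2.imwrite("pics/s17z.png",cv2.resize(im[130:270,240:400],None,fx=4.5,fy=4.2,interpolation=cv2.INTER_CUBIC))
E
```

```text
t 36.1 pos [0.5445 0.209  0.1835] yaw -0.0091 tilt [-0.0025 -0.0007 -1.    ] shift cm [ 0.0257 25.1508 14.2737] spin -0.0421 grip 0.639 q [ 0.144   0.2694 -0.6513  1.6647  0.1693  1.2675 -2.1211]
```

View pics/s17z.png

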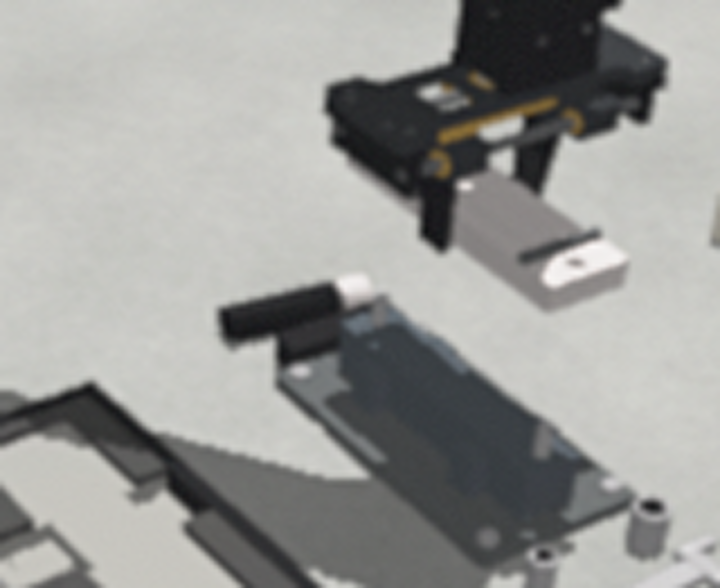

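>>> play_rows:
  motion:
    - [1,0,2,0,0]
    - [1,0,4,0,0]
    - [1,0,4,0,0]
    - [1,0,4,0,0]
    - [1,0,4,0,0]
    - [1,0,4,0,0]
    - [1,0,2,0,-0.02]
    - [1,0,1.2,0,-0.022]
    - [1,0,0,0,0]
    - [1,0,0,3,0]
    - [1,0,0,3,0]
    - [1,0,0,2,0]
    - [1,0,0,2,0]
    - [1,0,0,0,0]
    - [1,0,0,0,0]
    - [1,0,0,0,0]

```text
time: 38.1
position: [0.5441, -0.0424, 0.0862]
tool_rot: [3.141, 0.052, 0.003]
ft_force: [0.8, -0.8, -4.8]
grip_width: 0.635
```

```bash
python3 - <<'E'
from h import *
show("wrist","w18");goto(.5421,-.0426,.041,.033)
E
```

```text
t 38.15 pos [ 0.544  -0.0425  0.0861] yaw 0.0329 tilt [ 0.0018 -0.0004 -1.    ] shift cm [-0.1972  0.0041  4.5059] spin -0.0001 grip 0.637 q [ 0.4694  0.2566 -0.4951  1.8659  0.1398  1.0513 -1.6193]
```

View pics/w18.png

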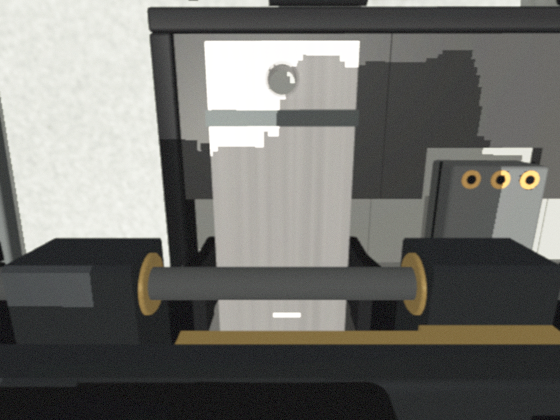

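>>> play_rows:
  motion:
    - [1,-0.2,0,1.5,0]
    - [1,0,0,1,0]
    - [1,0,0,0.5,0]
    - [1,0,0,0,0]
    - [1,0,0,0,0]
    - [1,0,0,0,0]

```text
time: 38.9
position: [0.5416, -0.0427, 0.0554]
tool_rot: [3.141, 0.052, 0.001]
ft_force: [-0.6, -1.2, -4.6]
grip_width: 0.635
```

```bash
python3 - <<'E'
from h import *
show("wrist","w19");goto(.5421,-.0426,.041,.033)
outl("w19",[((.5421,-.0426),.204,.070,.033,.046,(0,0,255))],(0,0,560,420),1.4)
E
```

```text
t 38.95 pos [ 0.5415 -0.0427  0.0554] yaw 0.0328 tilt [ 0.0007 -0.0003 -1.    ] shift cm [ 0.0546 -0.008   1.4407] spin -0.0002 grip 0.637 q [ 0.4616  0.2912 -0.4884  1.8954  0.1619  0.9927 -1.6361]
```

View pics/w19o.png

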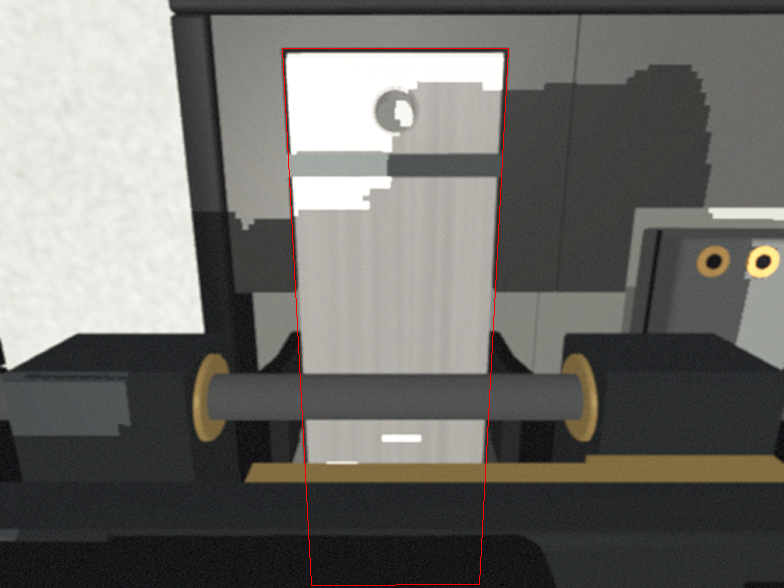

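Plate is centred over its pocket. Now the final lowering.

>>> play_rows:
  motion:
    - [1,0.05,0,0.6,0]
    - [1,0,0,0.4,0]
    - [1,0,0,0.2,0]
    - [1,0,0,0.2,0]
    - [1,0,0,0.1,0]
    - [1,0,0,0.1,0]
    - [1,0,0,0,0]

```text
time: 39.83
position: [0.5417, -0.0426, 0.0409]
tool_rot: [3.14, 0.052, -0.001]
ft_force: [-6.5, 0.6, 10.4]
grip_width: 0.639
```

>>> play_rows:
  motion:
    - [1,0,0,-0.12,0]
    - [0,0,0,0,0]
    - [0,0,0,0,0]
    - [0,0,0,0,0]
    - [0,0,0,0,0]
    - [0,0,0,-2,0]
    - [0,0,0,-4,0]
    - [0,0,0,-5,0]
    - [0,0,0,-5,0]
    - [0,0,0,-5,0]
    - [0,0,0,-5,0]
    - [0,0,0,0,0]
    - [0,0,0,0,0]
    - [0,0,0,0,0]

```text
time: 41.58
position: [0.5409, -0.0427, 0.2985]
tool_rot: [-3.141, -0.052, 0.005]
ft_force: [0.4, -0.3, -0.2]
grip_width: 1.0
```

```bash
python3 - <<'E'
from h import *
show("wrist","w20");show("top","t20");show("scene","s20");goto(.5421,-.0426,.041,.033)
g=(0,255,0);r=(0,0,255)
B=[((.5421,-.0426),.190,.056,.033,.058,g),((.5458,-.1537),.092,.05,.033,.064,g),((.55,-.2656),.06,.04,.033,.066,g),((.5456,-.3775),.108,.06,.033,.07,g),((.5421,-.0426),.204,.070,.033,.046,r),((.5458,-.1537),.106,.064,.033,.046,r),((.55,-.2656),.074,.054,.033,.046,r),((.5536,-.3775),.138,.074,.033,.046,r)]
outl("t20",B,(260,145,450,260),4)
outl("w20",B,(0,0,560,420),1.4)
E
```

```text
t 41.73 pos [ 0.5412 -0.0426  0.299 ] yaw 0.0329 tilt [-0.0021  0.0003 -1.    ] shift cm [ 0.1398  0.0078 25.8024] spin -0.0001 grip 1.002 q [ 0.5034  0.0962 -0.5073  1.594   0.0466  1.4656 -1.5448]
```

View pics/t20o.png

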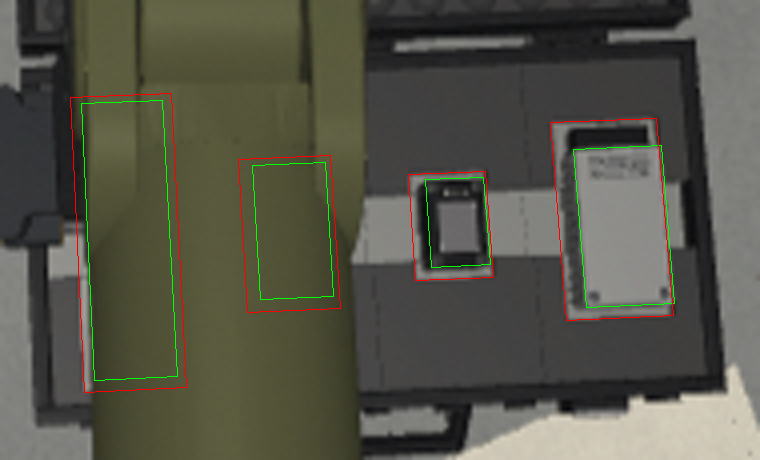

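View pics/w20o.png

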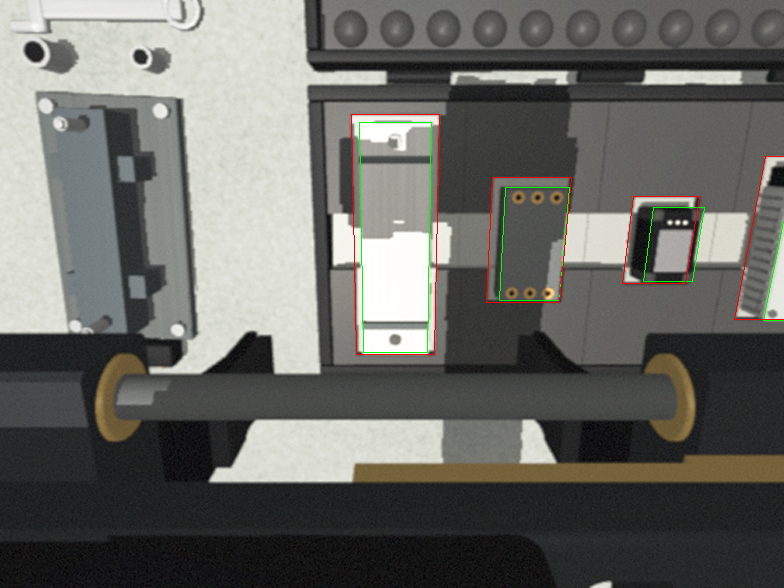

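View pics/s20.png

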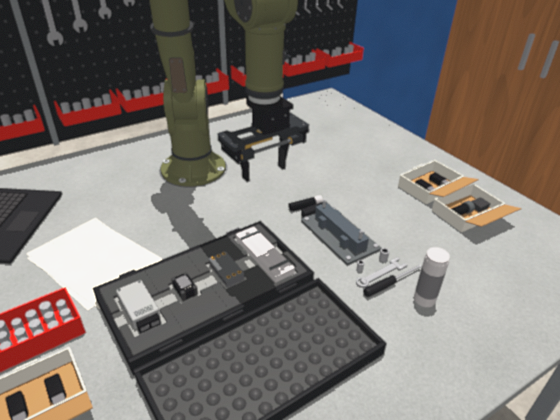

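```bash
python3 - <<'E'
from bench import ticket
print(ticket.close_job())
E
```

```text
the job is handed in; nothing more can be done
None
```

The stack is packed. I laid the wireless interface, breakout adapter and control unit in their cut-outs, in that order. Then I lifted the nest plate straight up off the dowels and laid it in its long cut-out. I handed the job in at about 42 s, and no verdict is reported.

- **Placing:** each piece touched the cut-out floor within about 0.2 mm of the height I had worked out, and I then released it without a drop.
- **Nest plate lift:** I started slowly, and after the first centimetre a picture showed the plate level on the dowels. A sideways force of about 6 N there was gone once it was clear, and a second picture showed it clean above the fixture.
- **Last checks:** the wrist and scene pictures show all four pieces level and inside their cut-outs, with the open gripper about 25 cm above the case. Drawn outlines agree to within about 3 mm, against 12 mm allowed.
- **Less certain:** in the last top picture the arm hid the nest plate and breakout, so those two rest on the wrist and scene views. When I checked the control unit, its near edge first looked about 3 mm off its outline. I put that down to weak contrast, since its screw positions fitted.

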